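# Find the sound connector cap on the thread gauge

## Robot

A 6-joint arm with a two-finger parallel gripper is mounted at the origin on the work surface. World frame = base frame: x ahead of the robot, y to its left, z up, the work surface at z = 0. Lengths are in m, angles in rad, forces in N, time in s.
With the tool pointing down it reaches from about 0.375 to 0.925 m from the base axis. Payload 5.7 kg.
Tool frame: the origin (TCP) lies at the very end of the fingers, on their centre line; the grasp point (between the pads) lies hold_point_z behind it (hold_point_z is the distance from the TCP to the grasp point, in m); z points along the fingers, y is the line along which they close (so a half turn about z gives the same grasp; the last joint's range is limited). The gripper opens to 85 mm and grips with 20 to 120 N. Pads are 22 mm wide; open, the fingers measure 114 mm over their backs; the gripper's body (76 mm by 85 mm) begins 54 mm behind the grasp point. The pads swing forward as they close: fully open they stand 13 mm farther back than shut.
Start: joints at [-1.294, 0.359, 1.51, -0, 1.272, -0.115], TCP at [0.229, -0.555, 0.199] pointing down, gripper open.
Joint ranges: [-2.97, 2.97], [-1.01, 2.36], [0.21, 2.38], [-0.96, 4.11], [0.2, 2.71], [-2.98, 2.98]. Speed limits (rad/s): [2.39, 2.39, 3.14, 3.14, 3.14, 3.14].

## Interface

Orientations are given as a unit quaternion [x, y, z, w].
In Python, from bench import read_state, grab_frame, close_job, hold_point_z gives the robot as it stands. The module is installed in compiled form; this text tells all that it offers.
- The arm moves only by the tool jog_arm, never from a script. Its argument "commands" is a list that holds one entry, the list of rows, each a list of 5 numbers: the closure, from 0 (fully open) to 1 (shut), then the shift along the tool's x, y, z in mm, then the turn about the tool's z in units of 5 degrees (1.0 is 5 degrees). In form: [[[claw, tx, ty, tz, yaw], ...]]. A call has 1 to 12 rows; each row is the pose to reach, as a shift and turn from the pose commanded when the call began, along the tool's axes at that moment; what a row does not reach only later rows make up. A row lasts 1/10 s, in which the tool goes at most 50 mm and 8.59 degrees, less where a joint would pass 70% of its speed; a pose out of reach is approached as far as the arm can. A call with a gripper value outside its range is refused whole. The fingers move at their own pace and stop on an object; "force" is the grip in N (left out, the last holds). Time passes only in rows, so rows that repeat a pose let the fingers close. It gives the time, the measured TCP pose, the force, the opening and the grip force at its end, in the units of the state.
- read_state(): the state, without advancing time (a new reading comes with each control period).
- grab_frame(name): name is "side" or "top"; returns a dict with "image" (480x640x3 uint8, red, green, blue), "mtx" (3x3 intrinsics, pixels), "k1" (the pictures are not rectified: a ray, as slopes to the right and down, at radius r is drawn at 1 + k1 r^2 times it, then the intrinsics apply), "pose" (4x4, takes a point from camera to world coordinates). Camera axes: x right, y up, looking along -z (the intrinsics and any distortion apply to the point x, -y, -z); pixel columns grow to the right and rows downward; lengths in m; the calibration is good to about 2 mm. A picture is of the moment at which its call begins. There is no depth.
- close_job(): hands the job in; it is judged then, once.
The state is a dict: "clock": time; "joint_positions": joint angles; "qvel": joint speeds; "joint_efforts": joint torques, N m; "tcp_pos": TCP position; "tool_rot": TCP orientation; "ft_force": force on the tool from outside, world axes, zero at the start; "torque": the same for the moment, N m; "gripper_width": finger opening in m; "grip_force": force on a finger pad.
Only numpy, scipy, OpenCV 4.12 (cv2) and the standard library are available. Lean on these libraries where they do the work, as an engineer would, in place of code of your own. Each camera call takes 0.05 s, during which the arm holds its last target. There are 200 camera calls.

## Task

One of the two screw caps is cut too shallow: try them on the thread gauge to find which, turning clockwise, finger-tight and without forcing. Leave the cap that turns fully home, its rim down on the gauge's shoulder, screwed home on the gauge to cover the thread, and set the one that binds short mouth down on the floor of the deep reject bin. Leave everything else on the bench where it is.

Things in the scene. Friction and masses are not known exactly. Their poses are not given: they have to be found in the camera images.
- cap_1: Knurled aluminium screw cap, the same outside as the other: 46 mm across, 34 mm high, closed top, about 90 g, standing mouth down. Origin: centre of the open rim (underside), z up to the closed top. Three-start right-hand thread inside. Either cap may be the sound one. A sound cap turns down until its rim meets the shoulder; a poor one binds with its rim about 4 mm above it.
- cap_2: Knurled aluminium screw cap, the same outside as the other: 46 mm across, 34 mm high, closed top, about 90 g, standing mouth down. Origin: centre of the open rim (underside), z up to the closed top. Once home or bound it sinks no further and more turning only wedges the thread or slips it in the fingers. A push of 3 to 5 N keeps it on the thread. If it stops 5 mm or more above the shoulder the thread has not caught: lift a little, turn back, start again.
- gauge: Thread gauge fixed to the bench: aluminium plate 76 x 76 x 10 mm, body 42 mm across, round shoulder 52 mm across with its flat top 40 mm above the bench, and on it an upright plug, 17.5 mm high, 32 mm over its thread, with a chamfered nose. Three-start right-hand thread, oiled: clockwise from above the cap sinks 18 mm a turn. Origin: centre of the plate's underside, z up the thread axis.
- gauge_seat (a point): Centre of the shoulder's flat top, on the thread axis; a cap fully home has its origin here. A level cap set over the plug lands on the thread at any angle, rim 4 to 10 mm above the shoulder, and catches as it turns clockwise: up to 200 degrees to get home. Counter-clockwise it comes free after about 160 degrees from home, or 80 to 110 from where a poor cap binds. Play: 1 mm axial, 0.6 sideways.
- parts_tray: Shallow steel component tray fixed to the bench, 150 x 150 mm, 18 mm high, one divider, small parts in it; not part of the job. Origin: centre of its underside
- reject_bin: deep grey plastic parts bin fixed to the bench, 150 x 150 mm outside, walls 3 mm thick and 52 mm (with the rim 55 mm) high, the wall on its -x side only 22 mm high. Origin: centre of its underside
- reject_floor (a point): centre of the reject bin's inner floor, 3 mm above the bench
- module_1: small blue enclosure, 90 x 64 x 26 mm, lying flat; not part of the job. Origin: centre of its underside
- module_2: second blue enclosure, 90 x 64 x 26 mm, lying flat; not part of the job. Origin: centre of its underside
- multimeter: hand-held multimeter lying on its back, 150 x 74 x 40 mm, long side along its x; not part of the job. Origin: centre of its underside
- screwdriver: screwdriver with a round handle lying flat along its x, about 200 mm long; not part of the job. Origin: centre of its underside
- heat_sink: finned aluminium heat sink, 44 x 30 x 22 mm; not part of the job. Origin: centre of its underside
- solder_reel: grey solder reel standing on its end, 54 mm across, 38 mm high; not part of the job. Origin: centre of its underside
- terminal_block: green terminal block, 22 x 52 x 17 mm; not part of the job. Origin: centre of its underside
There are look-alikes about, which are no part of the job. What is shaped like the cap_2 but purple or red is not meant. Leave any pink look-alike of the gauge alone.

How it is judged:
At the end, for the whole second after the job is handed in: One cap is screwed home on the gauge: rim within 1.5 mm of the shoulder, centred to 3 mm, level to 0.08 rad. The other stands mouth down in the reject bin: rim within 4 mm of its floor, centre within 52 mm of the bin's centre along each side, upright to 0.1 rad. Both at rest (((horizontal distance between cap_1 and gauge_seat below 0.003 m and z of cap_1 in the frame of gauge_seat below 0.0015 m and angle between cap_1's own z axis and vertical below 0.08 rad and x of cap_2 in the frame of reject_floor between -0.052 and 0.052 m and y of cap_2 in the frame of reject_floor between -0.052 and 0.052 m and z of cap_2 in the frame of reject_floor below 0.004 m and angle between cap_2's own z axis and vertical below 0.1 rad) or (horizontal distance between cap_2 and gauge_seat below 0.003 m and z of cap_2 in the frame of gauge_seat below 0.0015 m and angle between cap_2's own z axis and vertical below 0.08 rad and x of cap_1 in the frame of reject_floor between -0.052 and 0.052 m and y of cap_1 in the frame of reject_floor between -0.052 and 0.052 m and z of cap_1 in the frame of reject_floor below 0.004 m and angle between cap_1's own z axis and vertical below 0.1 rad)) and linear speed of each of cap_1, cap_2 below 0.02 m/s); the robot touches nothing.
It fails at once if a bystander on the bench is moved more than 30 mm (distance of any of module_1, module_2, multimeter, screwdriver, heat_sink, solder_reel, terminal_block from where it was at the start of the episode above 0.03 m).
It fails at once if a cap is forced: more than 120 N between it and the gauge (contact force between any of cap_1, cap_2 and gauge above 120 N).
It also fails if it takes over 72 s, if anything falls off the work surface, if the arm or the gripper's body presses on something with over 40 N, if the wrist force passes 120 N, or if a joint passes its speed limit or range.

## Working session

There is one attempt and no reset: what is moved stays moved. The work goes in short steps, Python scripts to look and compute and a tool call to move; the robot and the scene stay as the last step left them, time stands still between calls to the robot, and variables do not carry over. Pictures are saved under pics/ and viewed, at most 10 in all, crops included, and the job is handed in when it is done.

Besides the shell and the picture viewer there is one more tool, called after "Call:" by a JSON object that holds its "api" and its "payload". jog_arm: Moves the arm, as the interface text tells. Its arguments: {"type":"object","properties":{"commands":{"type":"array"},"force":{"type":"number"}},"required":["commands"]}

```bash
mkdir -p pics
python3 - <<'E'
from bench import *
import cv2,pickle
print(read_state(),hold_point_z if not callable(hold_point_z) else hold_point_z())
for n in("top","side"):
    f=grab_frame(n);cv2.imwrite(f"pics/{n}0.png",f["image"][:,:,::-1]);print(n,f["mtx"],f["k1"],f["pose"])
    pickle.dump(f,open(n+".pkl","wb"))
E
```

```text
{'clock': 0.0, 'joint_positions': array([-1.29409865e+00,  3.59504042e-01,  1.51139534e+00,  8.36427342e-06,
        1.27252630e+00, -1.15078686e-01]), 'qvel': array([-0.00101436,  0.00035988,  0.00218657,  0.00023203,  0.00095528,
       -0.00059238]), 'joint_efforts': array([-1.84994125e-03, -5.27625167e+01, -2.78627837e+01, -2.91764582e-04,
        1.31377662e-02,  6.44180432e-06]), 'tcp_pos': array([ 0.22890719, -0.5538353 ,  0.19866834]), 'tool_rot': array([ 9.80875011e-01,  1.94636517e-01, -6.99989942e-05, -9.13843880e-04]), 'ft_force': array([1.02752768, 0.89989737, 0.25714534]), 'torque': array([ 0.02950753,  0.02531731, -0.0470492 ]), 'grip_force': 0.0, 'gripper_width': 0.08560611174636008} 0.0187
top [[442.22508529   0.         319.79247541]
 [  0.         442.22508529 244.27682175]
 [  0.           0.           1.        ]] 0.021474592857257776 [[ 0.0221561   0.98713124 -0.15836991  0.39620018]
 [-0.99929549  0.02666607  0.02640914  0.01270822]
 [ 0.03029239  0.15767321  0.98702661  0.93757618]
 [ 0.          0.          0.          1.        ]]
side [[478.48342862   0.         320.64698134]
 [  0.         478.48342862 242.34097108]
 [  0.           0.           1.        ]] -0.09859109369739859 [[ 0.99594703  0.07614837 -0.0478637   0.49715718]
 [-0.08865768  0.74157213 -0.66498916 -0.65136767]
 [-0.01514346  0.66653747  0.7453177   0.81205792]
 [ 0.          0.          0.          1.        ]]
```

View pics/top0.png

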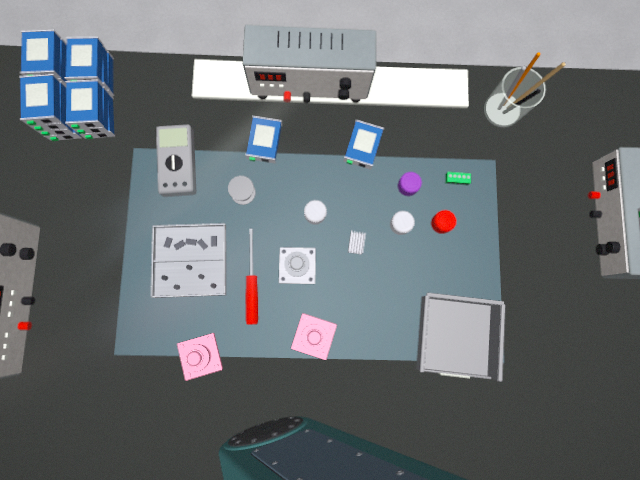

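View pics/side0.png

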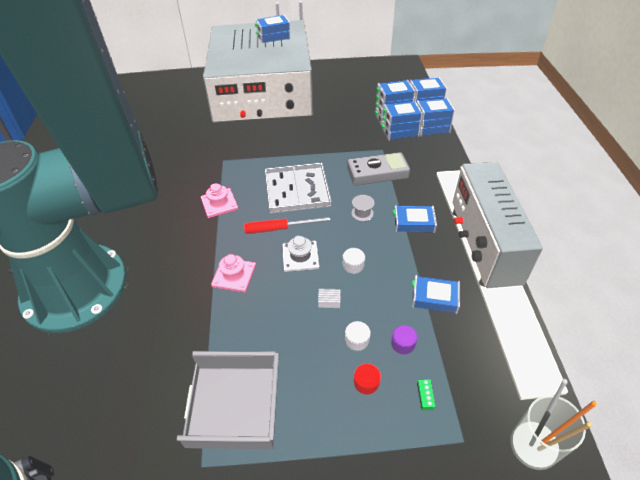

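Top view: the silver/white caps are at (315,211) and (403,222). Look-alikes are purple (410,184), red (444,221) and the grey solder reel (241,190). The real gauge is at (297,265), with pink copies at (314,337) and (198,357). The bin is at (460,337). By the description I choose the two aluminium caps and the silver gauge, and check them in one close crop.

```bash
cat > h.py <<'E'
import numpy as np,cv2,pickle
def unproj(f,u,v,z):
    K=f["mtx"]; k=f["k1"]
    p=cv2.undistortPoints(np.array([[[u,v]]],float),K,np.array([k,0,0,0.]))[0,0]
    d=f["pose"][:3,:3]@np.array([p[0],-p[1],-1]); o=f["pose"][:3,3]
    return o+d*(z-o[2])/d[2]
def proj(f,P):
    R=f["pose"][:3,:3];c=R.T@(np.array(P)-f["pose"][:3,3]); x,y=c[0]/-c[2],-c[1]/-c[2]
    s=1+f["k1"]*(x*x+y*y);K=f["mtx"];return K[0,0]*x*s+K[0,2],K[1,1]*y*s+K[1,2]
E
python3 - <<'E'
from h import *
t=pickle.load(open("top.pkl","rb"));s=pickle.load(open("side.pkl","rb"))
def tile(f,u,v,r,n):
    x0,y0=u-r,v-r*3//4
    return cv2.resize(f["image"][y0:y0+r*3//2,x0:x0+2*r,::-1],(266,200),interpolation=cv2.INTER_CUBIC)
row1=np.hstack([tile(t,315,211,20,0),tile(t,403,222,20,0),tile(t,297,265,32,0)])
row2=np.hstack([tile(s,354,260,20,0),tile(s,358,335,20,0),tile(s,300,250,32,0)])
row3=np.hstack([tile(t,460,337,60,0),tile(s,232,400,72,0),tile(t,410,205,50,0)])
cv2.imwrite("pics/c1.png",np.vstack([row1,row2,row3]))
for n,u,v,z in [("c1",315,210.5,.034),("c2",403,221.5,.034),("g",297,263,.0575),("gplate",297,265.5,.01)]: print(n,unproj(t,u,v,z))
for n,u,v,z in [("c1",354,255,.034),("c2",358,330,.034),("g",299,241,.0575)]: print("s",n,unproj(s,u,v,z))
for u,v in [(427,295),(503,302),(501,379),(421,373)]: print("bin",unproj(t,u,v,.055))
E
```

```text
c1 [6.12540870e-01 1.59963463e-04 3.40000000e-02]
c2 [ 0.59427048 -0.18496412  0.034     ]
g [0.49827828 0.03389625 0.0575    ]
gplate [0.49849614 0.03487898 0.01      ]
s c1 [ 6.14585428e-01 -4.46170447e-04  3.40000000e-02]
s c2 [ 0.59734842 -0.18436579  0.034     ]
s g [0.50021554 0.03036757 0.0575    ]
bin [ 0.44103269 -0.22731612  0.055     ]
bin [ 0.43095124 -0.37952906  0.055     ]
bin [ 0.28254044 -0.36857174  0.055     ]
bin [ 0.29032082 -0.2128487   0.055     ]
```

View pics/c1.png

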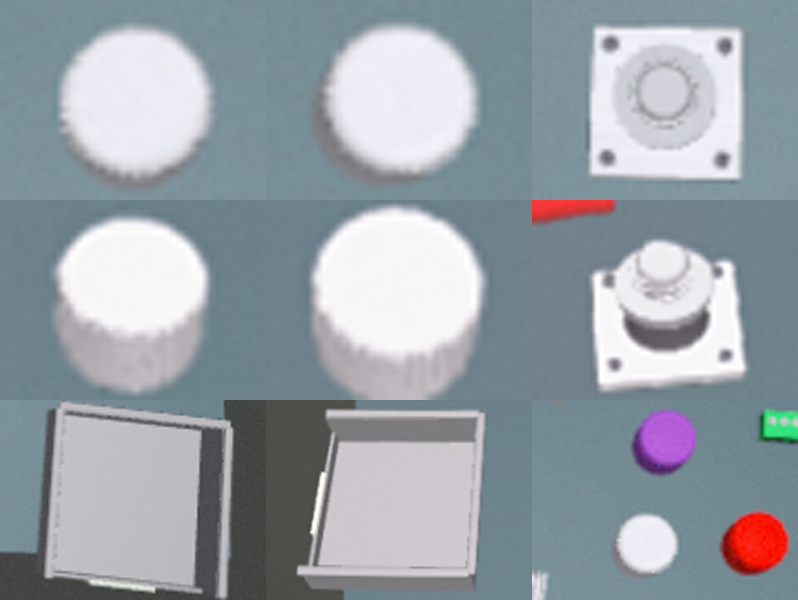

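The crop shows two plain light-aluminium knurled caps. Refined top-view pixels are cap_1 (315.4,211.3), cap_2 (403.1,221.9) and gauge nose (297.2,263.1) with its silver plate. The bin's low wall faces the robot.

```bash
cat >> h.py <<'E'
from scipy.spatial.transform import Rotation as Ro
def go(x,y,z,q6=None):
    "shift in tool axes (mm) and yaw units for a target; q6 = wanted last joint"
    from bench import read_state
    s=read_state();R=Ro.from_quat(s["tool_rot"])
    d=R.inv().apply(np.array([x,y,z])-s["tcp_pos"])*1e3
    q=s["joint_positions"]; 
    th=q[0]-q[5]
    y5=None if q6 is None else -np.degrees((np.arctan2(y,x)-q6)-th)/5
    print("clk",round(s["clock"],2),"tcp",s["tcp_pos"].round(4),"q1,q6",q[[0,5]].round(3),"shift",d.round(1),"yaw",y5,"F",s["ft_force"].round(1),"w",round(s["gripper_width"],4),"g",round(s["grip_force"],1))
E
python3 - <<'E'
from h import *
t=pickle.load(open("top.pkl","rb"));s=pickle.load(open("side.pkl","rb"))
for n,a,b,z in [("c1",(315.4,211.3),(353.8,255.8),.034),("c2",(403.1,221.9),(357.8,332.2),.034),("nose",(297.2,263.1),(299.8,240.7),.0575),("shoulder",(297,264.3),(300.2,245.5),.04)]:
    print(n,unproj(t,*a,z).round(4),unproj(s,*b,z).round(4))
print("plate",unproj(t,297.7,265.8,.01))
go(.613,0,.1,-1.9)
E
```

```text
c1 [ 0.6108 -0.0007  0.034 ] [ 0.6139 -0.0026  0.034 ]
c2 [ 0.5934 -0.1852  0.034 ] [ 0.5963 -0.1891  0.034 ]
nose [0.4981 0.0335 0.0575] [0.502  0.0311 0.0575]
shoulder [0.4976 0.0342 0.04  ] [0.5021 0.0329 0.04  ]
plate [0.49789918 0.03338827 0.01      ]
clk 0.1 tcp [ 0.2289 -0.5539  0.1987] q1,q6 [-1.294 -0.115] shift [ 566.4 -365.1   99.5] yaw -35.283026157903414 F [-0.3 -0.4 -0.4] w 0.0853 g 0.0
```

Call:
{"api": "jog_arm", "payload": {"commands": [[[0.15, 566, -367, 99, -35.3], [0.15, 566, -367, 99, -35.3], [0.15, 566, -367, 99, -35.3], [0.15, 566, -367, 99, -35.3], [0.15, 566, -367, 99, -35.3], [0.15, 566, -367, 99, -35.3], [0.15, 566, -367, 99, -35.3], [0.15, 566, -367, 99, -35.3], [0.15, 566, -367, 99, -35.3], [0.15, 566, -367, 99, -35.3], [0.15, 566, -367, 99, -35.3], [0.15, 566, -367, 99, -35.3]]], "force": 40}}

```text
clock: 1.3
tcp_pos: [0.5667, -0.0638, 0.1118]
tool_rot: [0.454, 0.891, -0.0, -0.0]
ft_force: [-0.2, -1.2, 0.1]
gripper_width: 0.0725
grip_force: 0.0
```

```bash
python3 -c "
from h import *
go(.612,-.0015,.06,-1.9)"
```

```text
clk 1.3 tcp [ 0.5667 -0.0638  0.1118] q1,q6 [-0.233 -0.861] shift [23.9 73.2 51.8] yaw -14.555521818396604 F [-0.2 -1.2  0.1] w 0.0725 g 0.0
```

Call:
{"api": "jog_arm", "payload": {"commands": [[[0.15, 24, 73, 50, -6], [0.15, 24, 73, 50, -6], [0.15, 24, 73, 50, -6], [0.15, 24, 73, 50, -6], [0.15, 24, 73, 50, -6], [0.15, 24, 73, 50, -6]]]}}

```text
clock: 1.9
tcp_pos: [0.6113, -0.0038, 0.0622]
tool_rot: [0.213, 0.977, 0.0, -0.0]
ft_force: [-0.2, -0.0, 1.4]
gripper_width: 0.0726
grip_force: 0.0
```

```bash
python3 -c "
from h import *
go(.612,-.0015,.010)"
```

```text
clk 1.9 tcp [ 0.6113 -0.0038  0.0622] q1,q6 [-0.119 -1.262] shift [ 0.3  2.4 52.2] yaw None F [-0.2 -0.   1.4] w 0.0726 g 0.0
```

Call:
{"api": "jog_arm", "payload": {"commands": [[[0.15, 0, 2, 40, 0], [0.15, 0, 2, 52, 0], [0.15, 0, 2, 52, 0], [0.8, 0, 2, 52, 0], [1, 0, 2, 52, 0], [1, 0, 2, 52, 0], [1, 0, 2, 52, 0], [1, 0, 2, 52, 0], [1, 0, 2, 52, 0]]]}}

```text
clock: 2.8
tcp_pos: [0.6125, -0.002, 0.0107]
tool_rot: [0.211, 0.977, 0.0, 0.0]
ft_force: [0.3, 0.1, 0.5]
gripper_width: 0.0002
grip_force: 0.0
```

```bash
python3 -c "
from h import *
go(.5,.033,.08,-2.0)"
```

```text
clk 2.8 tcp [ 0.6125 -0.002   0.0107] q1,q6 [-0.116 -1.261] shift [116.9 -14.6 -69.4] yaw -10.556523696329242 F [0.3 0.1 0.5] w 0.0002 g 0.0
```

Run:
```python
from h import *
from bench import *
T=grab_frame("top");S=grab_frame("side")
p=read_state()["tcp_pos"];print(proj(T,p),proj(S,p))
a=cv2.resize(T["image"][150:300,250:450,::-1],(600,450));b=cv2.resize(S["image"][180:380,270:420,::-1],(200,267))
b=cv2.resize(S["image"][150:380,250:450,::-1],(200,230))
pickle.dump(T,open("T.pkl","wb"));pickle.dump(S,open("S.pkl","wb"))
cv2.imwrite("pics/d1.png",np.hstack([cv2.resize(T["image"][150:300,230:430,::-1],(400,300)),cv2.resize(S["image"][170:320,250:450,::-1],(400,300))]))
```

```text
(np.float64(315.77021150613973), np.float64(213.16399444424346)) (np.float64(352.6716204682411), np.float64(262.64264116588737))
```

View pics/d1.png

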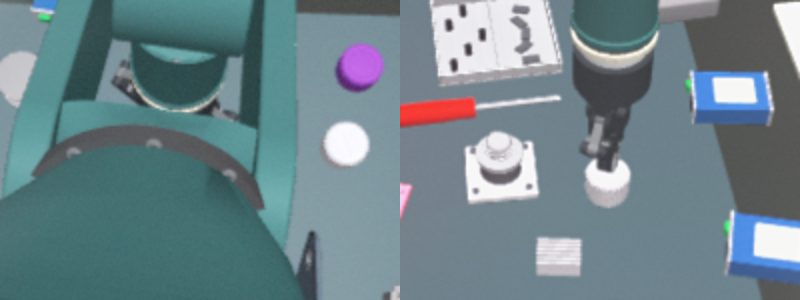

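The top view is blocked by the arm. In the side view the shut fingers end at the cap's top, near (354,253), so I'll enlarge that.

Run:
```python
from h import *
S=pickle.load(open("S.pkl","rb"))
cv2.imwrite("pics/d2.png",cv2.resize(S["image"][195:285,300:400,::-1],(700,600),interpolation=cv2.INTER_CUBIC))
```

```text
(no output)
```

View pics/d2.png

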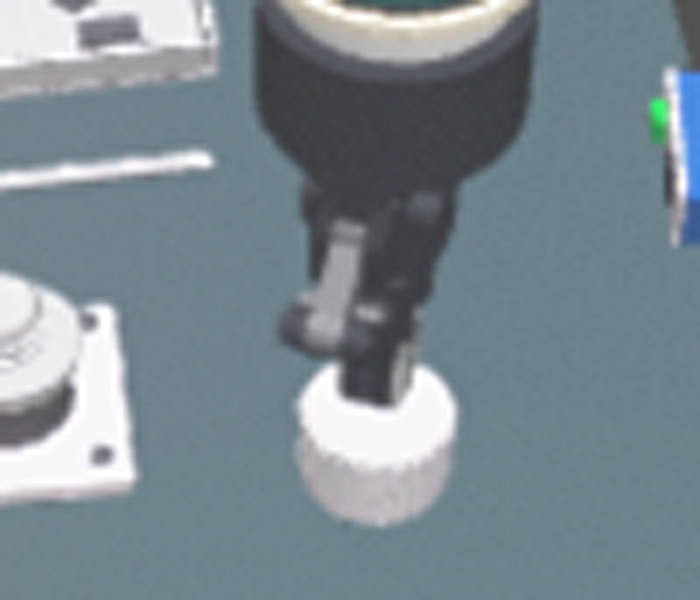

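The shut fingers seem to end on the cap's top face, about 23 mm above where the TCP reading puts them. I'll rise, and compare the visible fingertip with the projected TCP.

Call:
{"api": "jog_arm", "payload": {"commands": [[[1, 0, 0, -50, 0], [1, 0, 0, -50, 0], [1, 0, 0, -50, 0]]]}}

```text
clock: 3.2
tcp_pos: [0.6137, -0.0021, 0.0617]
tool_rot: [0.211, 0.977, 0.0, 0.002]
ft_force: [-0.1, -0.7, 0.3]
gripper_width: -0.0
grip_force: 0.0
```

Run:
```python
from h import *
from bench import *
S=grab_frame("side");p=read_state()["tcp_pos"];print(p,proj(S,p),proj(S,p+[0,0,.0187]))
s=S["image"][195:285,300:400,::-1].copy()
cv2.imwrite("pics/d3.png",cv2.resize(s,(700,600),interpolation=cv2.INTER_CUBIC))
```

```text
[ 0.61238694 -0.0019805   0.06055893] (np.float64(353.5245138097175), np.float64(247.40434396346467)) (np.float64(353.85276236665237), np.float64(241.4151108244724))
```

View pics/d3.png

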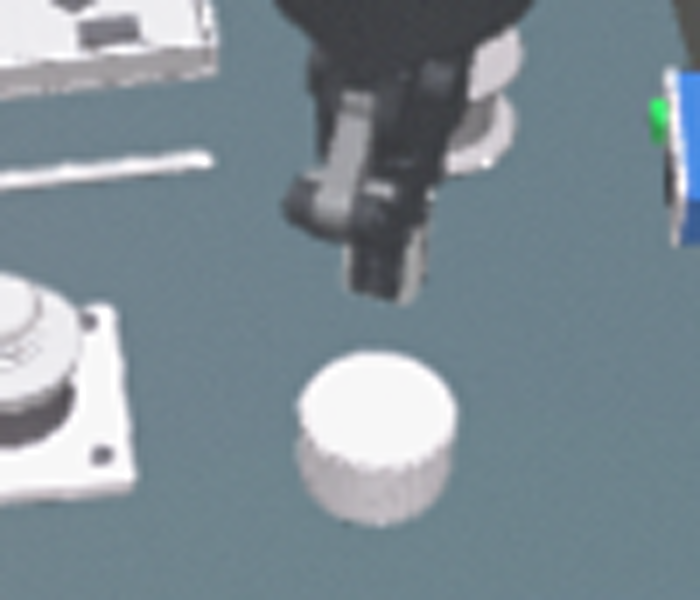

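The tip shows at (354.3,240), while the TCP projects to row 247.4. So the real tips sit about 23 mm behind the reported TCP. I'll correct for that by opening and going lower, watching the force.

Call:
{"api": "jog_arm", "payload": {"commands": [[[0.15, 0, 0, 0, 0], [0.15, 0, 0, 0, 0], [0.15, 0, 0, 0, 0], [0.15, 0, 0, 0, 0], [0.15, 0, 0, 40, 0], [0.15, 0, 0, 60, 0], [0.15, 0, 0, 70, 0], [0.15, 0, 0, 75, 0], [0.15, 0, 0, 75, 0]]]}}

```text
clock: 4.15
tcp_pos: [0.6124, -0.002, -0.0148]
tool_rot: [0.211, 0.977, 0.0, -0.0]
ft_force: [-0.7, 0.8, -0.6]
gripper_width: 0.0726
grip_force: 0.0
```

Call:
{"api": "jog_arm", "payload": {"commands": [[[1, 0, 0, 0, 0], [1, 0, 0, 0, 0], [1, 0, 0, 0, 0], [1, 0, 0, 0, 0], [1, 0, 0, 0, 0]]]}}

```text
clock: 4.65
tcp_pos: [0.6135, -0.0021, -0.0132]
tool_rot: [0.211, 0.977, 0.0, 0.001]
ft_force: [-1.4, -0.0, 6.6]
gripper_width: 0.0443
grip_force: 40.7
```

```bash
python3 -c "
from h import *
go(.5,.033,.08,-2.2)"
```

```text
clk 4.65 tcp [ 0.6135 -0.0021 -0.0132] q1,q6 [-0.116 -1.261] shift [117.6 -14.9 -93.4] yaw -12.847821834813761 F [-1.4 -0.   6.6] w 0.0443 g 40.7
```

Call:
{"api": "jog_arm", "payload": {"commands": [[[1, 0, 0, -40, 0], [1, 0, 0, -80, 0], [1, 40, -5, -85, -3], [1, 118, -15, -85, -13], [1, 118, -15, -85, -13], [1, 118, -15, -85, -13], [1, 118, -15, -85, -13], [1, 118, -15, -85, -13], [1, 118, -15, -85, -13], [1, 118, -15, -85, -13], [1, 118, -15, -85, -13]]]}}

```text
clock: 5.75
tcp_pos: [0.4988, 0.0331, 0.0707]
tool_rot: [-0.347, 0.938, -0.0, 0.0]
ft_force: [-1.0, -0.5, -0.8]
gripper_width: 0.0442
grip_force: 41.6
```

Run:
```python
from h import *
from bench import *
go(.5,.033,.04)
S=grab_frame("side");p=read_state()["tcp_pos"];print(proj(S,p+[0,0,.014]),proj(S,p+[0,0,.048]))
cv2.imwrite("pics/e1.png",cv2.resize(S["image"][190:280,250:350,::-1],(700,630),interpolation=cv2.INTER_CUBIC)[:600])
```

```text
clk 5.75 tcp [0.4988 0.0331 0.0707] q1,q6 [-0.072 -2.352] shift [-0.8 -0.9 30.7] yaw None F [-1.  -0.5 -0.8] w 0.0442 g 41.6
(np.float64(297.59560008564705), np.float64(231.34990443879076)) (np.float64(296.7456510953519), np.float64(219.91539219608126))
```

View pics/e1.png

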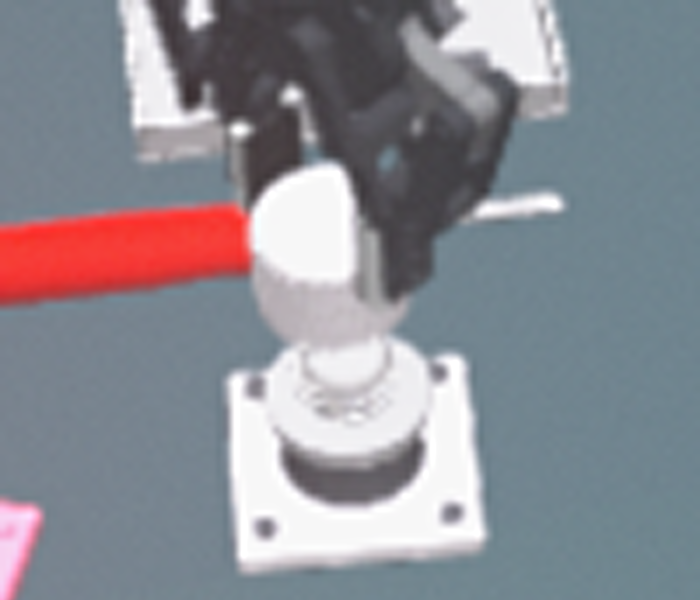

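The held cap is centred at about column 297 and the nose at about 299.4, roughly 2.5 mm in +x. I'll correct that and lower.

Call:
{"api": "jog_arm", "payload": {"commands": [[[1, -1.4, -1.7, 10, 0], [1, -1.4, -1.7, 24, 0], [1, -1.4, -1.7, 28, 0], [1, -1.4, -1.7, 30, 0], [1, -1.4, -1.7, 32, 0], [1, -1.4, -1.7, 33, 0]]]}}

```text
clock: 6.4
tcp_pos: [0.5011, 0.0327, 0.0374]
tool_rot: [-0.347, 0.938, -0.0, 0.0]
ft_force: [0.3, -0.3, -0.1]
gripper_width: 0.0444
grip_force: 41.6
```

Call:
{"api": "jog_arm", "payload": {"commands": [[[1, 0, 0, 1, 0], [1, 0, 0, 2, 0], [1, 0, 0, 3, 0]]]}}

```text
clock: 6.7
tcp_pos: [0.501, 0.0328, 0.0346]
tool_rot: [-0.347, 0.938, 0.0, 0.0]
ft_force: [0.1, 0.1, -0.3]
gripper_width: 0.0446
grip_force: 41.6
```

Call:
{"api": "jog_arm", "payload": {"commands": [[[1, 0, 0, 1, 0], [1, 0, 0, 2, 0], [1, 0, 0, 3, 0], [1, 0, 0, 4, 0]]]}}

```text
clock: 7.1
tcp_pos: [0.5017, 0.0333, 0.032]
tool_rot: [-0.347, 0.938, 0.0, 0.001]
ft_force: [-4.5, 4.0, 28.4]
gripper_width: 0.0441
grip_force: 44.4
```

Call:
{"api": "jog_arm", "payload": {"commands": [[[1, 0, 0, -1.2, 0], [1, 0, 0, -1.1, 1.5], [1, 0, 0, -1, 3], [1, 0, 0, -0.9, 4.5], [1, 0, 0, -0.7, 6], [1, 0, 0, -0.7, 6]]]}}

```text
clock: 7.7
tcp_pos: [0.5009, 0.0334, 0.0313]
tool_rot: [-0.091, 0.996, 0.001, 0.0]
ft_force: [-0.4, 4.7, 4.2]
gripper_width: 0.0441
grip_force: 42.0
```

Call:
{"api": "jog_arm", "payload": {"commands": [[[1, 0, 0, 0.3, 1.5], [1, 0, 0, 0.7, 3], [1, 0, 0, 1.1, 4.5], [1, 0, 0, 1.5, 6], [1, 0, 0, 1.5, 6]]]}}

```text
clock: 8.2
tcp_pos: [0.5008, 0.0335, 0.0297]
tool_rot: [0.169, 0.986, 0.001, -0.0]
ft_force: [0.2, 5.8, 2.5]
gripper_width: 0.0443
grip_force: 42.0
```

```bash
python3 -c "
from h import *
go(.501,.033,.03)"
```

```text
clk 8.2 tcp [0.5008 0.0335 0.0297] q1,q6 [-0.072 -1.305] shift [-0.4 -0.4 -0.3] yaw None F [0.2 5.8 2.5] w 0.0443 g 42.0
```

Call:
{"api": "jog_arm", "payload": {"commands": [[[1, 0, 0, 0.5, 1.5], [1, 0, 0, 0.9, 3], [1, 0, 0, 1.3, 4.5], [1, 0, 0, 1.7, 6], [1, 0, 0, 1.7, 6]]]}}

```text
clock: 8.7
tcp_pos: [0.5014, 0.0333, 0.0281]
tool_rot: [0.418, 0.909, 0.001, 0.0]
ft_force: [0.7, 5.6, 3.4]
gripper_width: 0.0445
grip_force: 42.0
```

Call:
{"api": "jog_arm", "payload": {"commands": [[[1, 0, 0, 0.4, 1.5], [1, 0, 0, 0.8, 3], [1, 0, 0, 1.2, 4.5], [1, 0, 0, 1.6, 6], [1, 0, 0, 1.6, 6]]]}}

```text
clock: 9.2
tcp_pos: [0.5013, 0.0329, 0.0269]
tool_rot: [0.638, 0.77, 0.0, 0.0]
ft_force: [-0.7, 2.7, 7.8]
gripper_width: 0.0446
grip_force: 42.5
```

Call:
{"api": "jog_arm", "payload": {"commands": [[[1, 0, 0, 0.2, 1], [1, 0, 0, 0.4, 2], [1, 0, 0, 0.6, 3], [1, 0, 0, 0.6, 3]]]}}

```text
clock: 9.6
tcp_pos: [0.501, 0.0328, 0.0268]
tool_rot: [0.733, 0.68, 0.0, 0.0]
ft_force: [-4.0, 2.6, 14.4]
gripper_width: 0.0445
grip_force: 43.1
```

```bash
python3 -c "
from h import *
from bench import *
go(.501,.033,.03);print(read_state()['torque'],read_state()['tool_rot'])"
```

```text
clk 9.6 tcp [0.501  0.0328 0.0268] q1,q6 [-0.072  0.002] shift [ 0.2 -0.  -3.2] yaw None F [-4.   2.6 14.4] w 0.0445 g 43.1
[ 0.38838723  0.64204817 -0.17849632] [7.32941967e-01 6.80291118e-01 1.88436182e-04 1.80565039e-04]
```

Sinking has stopped with the TCP at .0268. The rim offset from the pick is about 14 mm, so the rim is at about .0408, which suggests home rather than bound at .044. I'll release, rise and check by picture.

Call:
{"api": "jog_arm", "payload": {"commands": [[[1, 0, 0, -0.5, 0], [0.15, 0, 0, -0.5, 0], [0.15, 0, 0, -0.5, 0], [0.15, 0, 0, -0.5, 0], [0.15, 0, 0, -0.5, 0], [0.15, 0, 0, -40, 0], [0.15, 0, 0, -80, 0], [0.15, 0, 0, -80, 0]]]}}

```text
clock: 10.4
tcp_pos: [0.5049, 0.0324, 0.11]
tool_rot: [0.734, 0.68, 0.003, 0.003]
ft_force: [1.6, 0.1, 0.2]
gripper_width: 0.0728
grip_force: 0.0
```

Run:
```python
from h import *
from bench import *
S=grab_frame("side");pickle.dump(S,open("S2.pkl","wb"))
go(.5945,-.187,.07)
# predicted front edge of rim/top vs image for home and bound
for z in (.040,.044): print(z,proj(S,[.5012,.033-.023,z]),"top c",proj(S,[.5012,.033,z+.034]))
print("shoulder front",proj(S,[.5012,.033-.026,.04]))
cv2.imwrite("pics/f1.png",np.hstack([cv2.resize(S["image"][205:265,270:330,::-1],(400,400),interpolation=cv2.INTER_CUBIC),cv2.resize(S["image"][240:300,325:385,::-1],(400,400),interpolation=cv2.INTER_CUBIC)]))
```

```text
clk 10.45 tcp [0.5034 0.0325 0.108 ] q1,q6 [-0.072  0.004] shift [-211.9  107.4   38.7] yaw None F [ 0.5  0.4 -1.4] w 0.0727 g 0.0
0.04 (np.float64(300.4283751646295), np.float64(253.5749062128972)) top c (np.float64(299.01102159465546), np.float64(234.78853634609092))
0.044 (np.float64(300.3400213241853), np.float64(252.348343411326)) top c (np.float64(298.91800215380414), np.float64(233.49380061591353))
shoulder front (np.float64(300.51431149712283), np.float64(254.6470469633243))
```

View pics/f1.png

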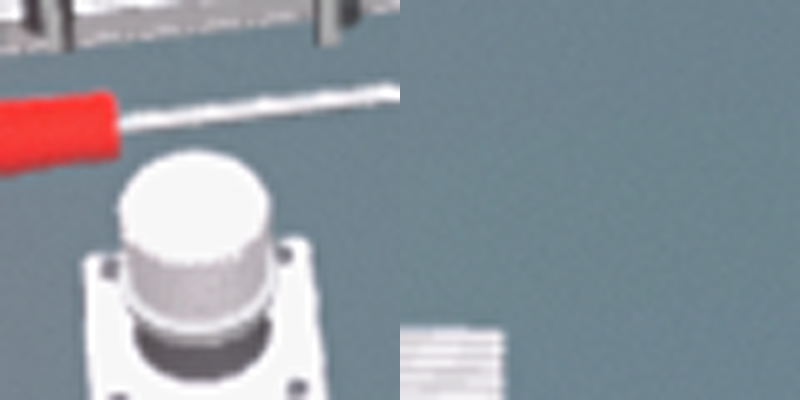

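The cap's top ellipse centre is at row ~235.4, against ~235.6 predicted for home and ~234.3 for bound, so it looks home. To be sure, I'll touch its top with the shut fingers and compare with cap_2's top, known to be at 34 mm.

Call:
{"api": "jog_arm", "payload": {"commands": [[[1, -2, 0, 30, 0], [1, -2, 0, 45, 0], [1, -2, 0, 50, 0], [1, -2, 0, 53, 0], [1, -2, 0, 54, 0], [1, -2, 0, 54, 0]]]}}

```text
clock: 11.05
tcp_pos: [0.5011, 0.0307, 0.0519]
tool_rot: [0.734, 0.679, 0.0, 0.0]
ft_force: [-0.2, 0.7, 0.5]
gripper_width: -0.0001
grip_force: 0.0
```

Call:
{"api": "jog_arm", "payload": {"commands": [[[1, 0, 0, 0.7, 0], [1, 0, 0, 1.4, 0], [1, 0, 0, 1.4, 0]]]}}

```text
clock: 11.35
tcp_pos: [0.5009, 0.0308, 0.0505]
tool_rot: [0.734, 0.679, 0.0, 0.0]
ft_force: [-0.1, 0.2, -0.1]
gripper_width: -0.0
grip_force: 0.0
```

Call:
{"api": "jog_arm", "payload": {"commands": [[[1, 0, 0, 0.7, 0], [1, 0, 0, 1.4, 0], [1, 0, 0, 1.4, 0]]]}}

```text
clock: 11.65
tcp_pos: [0.5007, 0.0308, 0.0488]
tool_rot: [0.734, 0.679, -0.0, -0.0]
ft_force: [0.6, 0.3, 0.1]
gripper_width: 0.0001
grip_force: 0.0
```

Call:
{"api": "jog_arm", "payload": {"commands": [[[1, 0, 0, 0.8, 0], [1, 0, 0, 1.6, 0], [1, 0, 0, 2, 0], [1, 0, 0, 2, 0]]]}}

```text
clock: 12.05
tcp_pos: [0.5006, 0.0308, 0.0468]
tool_rot: [0.734, 0.679, -0.0, -0.0]
ft_force: [1.3, 0.3, 1.2]
gripper_width: 0.0001
grip_force: 0.0
```

Call:
{"api": "jog_arm", "payload": {"commands": [[[1, 0, 0, 0.8, 0], [1, 0, 0, 1.6, 0], [1, 0, 0, 2, 0], [1, 0, 0, 2, 0]]]}}

```text
clock: 12.45
tcp_pos: [0.5007, 0.0308, 0.0448]
tool_rot: [0.734, 0.679, -0.0, -0.0]
ft_force: [-0.6, 0.1, 0.2]
gripper_width: -0.0003
grip_force: 0.0
```

Call:
{"api": "jog_arm", "payload": {"commands": [[[1, 0, 0, 0.8, 0], [1, 0, 0, 1.6, 0], [1, 0, 0, 2.4, 0], [1, 0, 0, 2.4, 0]]]}}

```text
clock: 12.85
tcp_pos: [0.5006, 0.0308, 0.0424]
tool_rot: [0.734, 0.679, -0.0, -0.0]
ft_force: [-0.3, -0.2, 0.1]
gripper_width: 0.0001
grip_force: 0.0
```

Run:
```python
from h import *
from bench import *
S=grab_frame("side");T=grab_frame("top");p=read_state()["tcp_pos"];print(p,proj(S,p),proj(S,p+[0,0,.0233]))
cv2.imwrite("pics/g1.png",np.hstack([cv2.resize(S["image"][185:265,260:340,::-1],(480,480),interpolation=cv2.INTER_CUBIC),cv2.resize(S["image"][200:280,305:358,::-1],(318,480),interpolation=cv2.INTER_CUBIC)]))
```

```text
[0.50070581 0.03075115 0.04248076] (np.float64(299.5590388519486), np.float64(245.52673351237806)) (np.float64(299.0295946699646), np.float64(238.2254672700066))
```

View pics/g1.png

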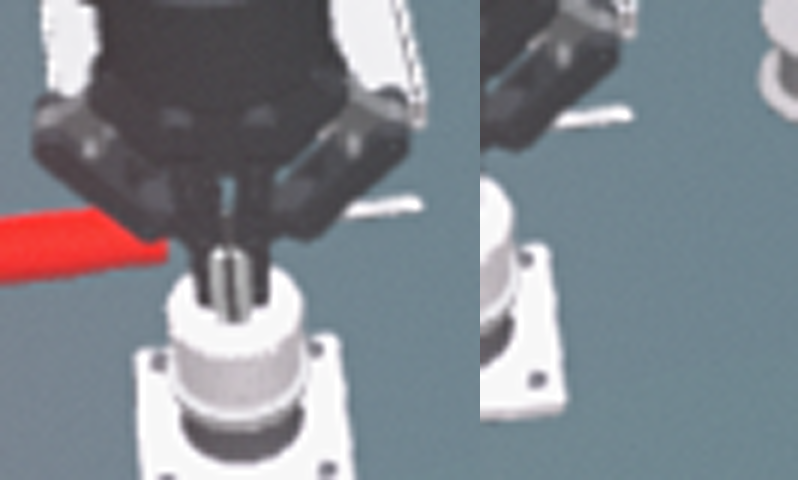

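The shut fingertips reach the cap top visually (row 238.7), just at contact. So the true tip offset is about 32 mm once the finger's front face is allowed for. I'll step on until I feel contact.

Call:
{"api": "jog_arm", "payload": {"commands": [[[1, 0, 0, 0.7, 0], [1, 0, 0, 1.4, 0], [1, 0, 0, 1.4, 0]]]}}

```text
clock: 13.25
tcp_pos: [0.5008, 0.0308, 0.0422]
tool_rot: [0.734, 0.679, 0.0, 0.0]
ft_force: [-2.9, -0.1, 14.0]
gripper_width: 0.0001
grip_force: 6.7
```

Call:
{"api": "jog_arm", "payload": {"commands": [[[1, 0, 0, -30, 0], [1, -210, 110, -30, -10], [1, -210, 110, -30, -10], [1, -210, 110, -30, -10], [1, -210, 110, -30, -10], [1, -210, 110, -30, -10], [1, -210, 110, -30, -10], [1, -210, 110, 0, -10], [1, -210, 110, 30, -10], [1, -210, 110, 36, -10], [1, -210, 110, 36, -10]]]}}

```text
clock: 14.35
tcp_pos: [0.593, -0.1866, 0.0043]
tool_rot: [0.378, 0.926, 0.0, -0.001]
ft_force: [-0.1, 0.8, -0.1]
gripper_width: 0.0001
grip_force: 0.0
```

```bash
python3 -c "
from h import *
go(.5945,-.187,.004)"
```

```text
clk 14.35 tcp [ 0.593  -0.1866  0.0043] q1,q6 [-0.416 -1.211] shift [-1.3  0.7  0.3] yaw None F [-0.1  0.8 -0.1] w 0.0001 g 0.0
```

Call:
{"api": "jog_arm", "payload": {"commands": [[[1, 0, 0, 0.7, 0], [1, 0, 0, 1.4, 0], [1, 0, 0, 2.1, 0], [1, 0, 0, 2.5, 0], [1, 0, 0, 2.5, 0]]]}}

```text
clock: 14.85
tcp_pos: [0.5943, -0.1871, 0.0028]
tool_rot: [0.378, 0.926, 0.0, 0.0]
ft_force: [0.9, -0.5, -0.5]
gripper_width: 0.0003
grip_force: 0.0
```

Call:
{"api": "jog_arm", "payload": {"commands": [[[1, 0, 0, 0.6, 0], [1, 0, 0, 1.2, 0], [1, 0, 0, 1.2, 0]]]}}

```text
clock: 15.15
tcp_pos: [0.5944, -0.1871, 0.0023]
tool_rot: [0.378, 0.926, 0.0, 0.0]
ft_force: [-2.0, 0.6, 7.6]
gripper_width: 0.0
grip_force: 3.7
```

Contact is at TCP .0023 for a top at .034. So cap_1's top at TCP .0423 is at .074: cap_1 is home, and cap_2 is the poor one. Gripping cap_2 now.

Call:
{"api": "jog_arm", "payload": {"commands": [[[0.15, 0, 0, -12, 0], [0.15, 0, 0, -12, 0], [0.15, 0, 0, -12, 0], [0.15, 0, 0, -12, 0], [0.15, 0, 0, 5, 0], [0.15, 0, 0, 18, 0], [0.15, 0, 0, 18, 0], [1, 0, 0, 18, 0], [1, 0, 0, 18, 0], [1, 0, 0, 18, 0], [1, 0, 0, 18, 0], [1, 0, 0, 18, 0]]]}}

```text
clock: 16.35
tcp_pos: [0.5947, -0.1873, -0.0161]
tool_rot: [0.378, 0.926, 0.0, 0.001]
ft_force: [-0.2, 0.5, 2.2]
gripper_width: 0.0442
grip_force: 40.9
```

```bash
python3 -c "
from h import *
go(.361,-.297,.05)"
```

```text
clk 16.35 tcp [ 0.5947 -0.1873 -0.0161] q1,q6 [-0.416 -1.211] shift [  90.1 -241.9  -66.2] yaw None F [-0.2  0.5  2.2] w 0.0442 g 40.9
```

Call:
{"api": "jog_arm", "payload": {"commands": [[[1, 0, 0, -50, 0], [1, 0, 0, -95, 0], [1, 90, -242, -95, 0], [1, 90, -242, -95, 0], [1, 90, -242, -95, 0], [1, 90, -242, -95, 0], [1, 90, -242, -95, 0], [1, 90, -242, -95, 0], [1, 90, -242, -95, 0], [1, 90, -242, -95, 0]]]}}

```text
clock: 17.35
tcp_pos: [0.3614, -0.2972, 0.0786]
tool_rot: [0.378, 0.926, 0.0, 0.001]
ft_force: [-0.5, 0.6, -0.3]
gripper_width: 0.0446
grip_force: 41.5
```

```bash
python3 -c "
from h import *
go(.361,-.297,-.009)"
```

```text
clk 17.35 tcp [ 0.3614 -0.2972  0.0786] q1,q6 [-0.836 -1.632] shift [ 0.5 -0.2 87.6] yaw None F [-0.5  0.6 -0.3] w 0.0446 g 41.5
```

Call:
{"api": "jog_arm", "payload": {"commands": [[[1, 0, 0, 40, 0], [1, 0, 0, 75, 0], [1, 0, 0, 86, 0], [1, 0, 0, 88, 0], [1, 0, 0, 90, 0], [1, 0, 0, 91, 0], [1, 0, 0, 91, 0]]]}}

```text
clock: 18.05
tcp_pos: [0.3614, -0.2976, -0.0117]
tool_rot: [0.378, 0.926, -0.0, 0.001]
ft_force: [0.1, 0.4, -0.6]
gripper_width: 0.0442
grip_force: 41.5
```

Call:
{"api": "jog_arm", "payload": {"commands": [[[1, 0, 0, 1, 0], [1, 0, 0, 2, 0], [1, 0, 0, 2, 0]]]}}

```text
clock: 18.35
tcp_pos: [0.3611, -0.2975, -0.0132]
tool_rot: [0.378, 0.926, -0.0, 0.001]
ft_force: [-1.4, 2.1, 13.8]
gripper_width: 0.0446
grip_force: 43.2
```

On the floor, at the expected height. Release and rise.

Call:
{"api": "jog_arm", "payload": {"commands": [[[0.2, 0, 0, -0.5, 0], [0.2, 0, 0, -0.5, 0], [0.2, 0, 0, -0.5, 0], [0.2, 0, 0, -0.5, 0], [0.2, 0, 0, -20, 0], [0.2, 0, 0, -60, 0], [0.2, 0, 0, -110, 0], [0.2, 150, 100, -110, 0], [0.2, 150, 100, -110, 0], [0.2, 150, 100, -110, 0], [0.2, 150, 100, -110, 0], [0.2, 150, 100, -110, 0]]]}}

```text
clock: 19.55
tcp_pos: [0.3199, -0.1161, 0.0948]
tool_rot: [0.377, 0.926, 0.001, -0.002]
ft_force: [0.0, -0.5, -0.7]
gripper_width: 0.0685
grip_force: 0.0
```

Run:
```python
from h import *
from bench import *
go(.4,-.2,.1)
S=grab_frame("side");T=grab_frame("top")
cv2.imwrite("pics/h1.png",np.hstack([cv2.resize(S["image"][180:480,160:460,::-1],(400,400)),cv2.resize(T["image"][160:400,270:510,::-1],(400,400))]))
```

```text
clk 19.55 tcp [ 0.3199 -0.1161  0.0948] q1,q6 [-0.553 -1.352] shift [-115.8   -4.2   -5.7] yaw None F [ 0.  -0.5 -0.7] w 0.0685 g 0.0
```

View pics/h1.png

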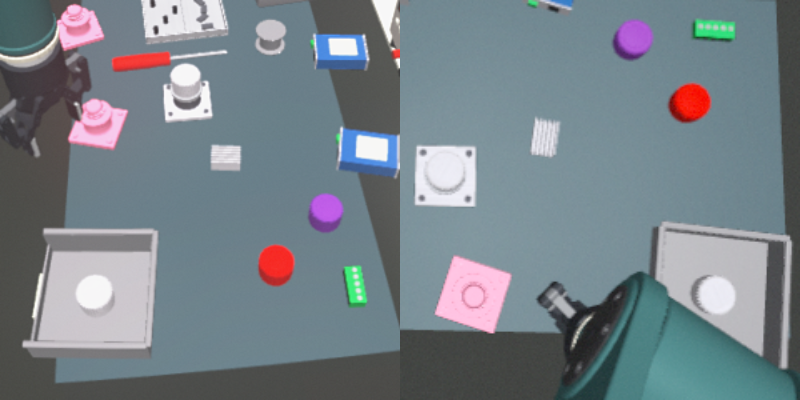

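The picture shows cap_2 upright near the middle of the bin (side crop (95,294)) and cap_1 level on the gauge (side crop (186,85)). Everything else is in place and the gripper is clear.

```bash
python3 -c "
from bench import *
print(close_job())"
```

```text
the job is handed in; nothing more can be done
None
```

The job is handed in, though the interface gave no verdict: cap_1 is screwed home on the gauge, and cap_2 stands mouth down near the middle of the reject bin's floor, judged the poor one by elimination because cap_1 turned fully home, not by trying it on the gauge.

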